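# Change the recycling caddies over from plastics to cans

## Robot

A 7-joint arm with a two-finger parallel gripper is mounted at the origin on the work surface. World frame = base frame: x ahead of the robot, y to its left, z up, the work surface at z = 0. Lengths are in m, angles in rad, forces in N, time in s.
With the tool pointing down it reaches from about 0.4 to 0.925 m from the base axis. Payload 5.6 kg.
Tool frame: the origin (TCP) lies on the centre line of the jaws, within the pads' length; the fingertips stand 11 mm ahead of it and the grasp point (between the pads) lies 8 mm behind it (manip.tips_ahead is the z of the fingertips in the tool frame, in m); z points along the fingers, y is the line along which they close (so a half turn about z gives the same grasp; the last joint's range is limited). The gripper opens to 85 mm and grips with 20 to 120 N. Pads are 22 mm wide; open, the fingers measure 114 mm over their backs; the gripper's body (76 mm by 85 mm) begins 54 mm behind the grasp point. The pads swing forward as they close: fully open they stand 13 mm farther back than shut.
Start: joints at [-1.156, 0.468, -0.012, 1.603, 0.006, 1.071, -0.056], TCP at [0.287, 0.583, 0.242] pointing down, gripper open.
Joint ranges: [-2.53, 2.53], [-0.31, 2.02], [-1.57, 1.55], [0.28, 2.44], [-1.29, 4.43], [0.15, 1.84], [-2.92, 2.92]. Speed limits (rad/s): [2.57, 2.57, 3.14, 3.14, 3.14, 3.14, 3.14].

## Interface

Orientations are given as a 3x3 rotation matrix whose columns are the frame's x, y, z axes.
In Python, from workcell import manip gives the robot as it stands.
- The arm moves only by the shell command python3 -m inch 'ROWS'. ROWS is text: rows parted by semicolons, each of 7 numbers parted by spaces: the shift along the tool's x, y, z as a fraction of full scale, then the turn, a rotation vector about the tool's x, y, z as a fraction of full scale, then the opening, from -1 (shut) to 1 (fully open). In form: tx ty tz rx ry rz grip; .... A call has 1 to 10 rows; each row is the pose to reach, as a shift and turn from the pose commanded when the call began, along the tool's axes at that moment, turning the shorter way round; what a row does not reach only later rows make up. Full scale, the value 1, is 0.2 m for a shift and pi rad for a turn. A row lasts 1/12 s, in which the tool goes at most 41.7 mm and 7.16 degrees, less where a joint would pass 70% of its speed; a pose out of reach is approached as far as the arm can. A call with a number of a shift or a turn outside -1 to 1 is refused whole. A call with a gripper value outside its range is refused whole. The fingers move at their own pace and stop on an object; the grip force is fixed at half the most. Time passes only in rows, so rows that repeat a pose let the fingers close. It gives the time, the measured TCP pose, the force, the opening and the grip force at its end, in the units of the state.
- manip.get_obs(): the state, without advancing time (a new reading comes with each control period).
- manip.grab_frame(name): name is "scene" or "top" or "wrist"; returns a dict with "color" (420x560x3 uint8, red, green, blue), "mtx" (3x3 intrinsics, pixels), "k1" (the pictures are not rectified: a ray, as slopes to the right and down, at radius r is drawn at 1 + k1 r^2 times it, then the intrinsics apply), "world_from_camera" (4x4, takes a point from camera to world coordinates); the wrist camera has in their place "mount" (4x4, takes a point from camera to tool coordinates, whose origin is the TCP and whose axes are the flange's). Camera axes: x right, y up, looking along -z (the intrinsics and any distortion apply to the point x, -y, -z); pixel columns grow to the right and rows downward; lengths in m; the calibration is good to about 2 mm. A picture is of the moment at which its call begins: read the wrist's pose just before it. There is no depth.
- manip.sign_off(): hands the job in; it is judged then, once.
The state is a dict: "time": time; "qpos": joint angles; "qvel": joint speeds; "joint_torque": joint torques, N m; "position": TCP position; "eef_rot": TCP orientation; "force": force on the tool from outside, world axes, zero at the start; "wrist_torque": the same for the moment, N m; "gripper_width": finger opening in m; "grip_force": force on a finger pad.
Only numpy, scipy, OpenCV 4.12 (cv2) and the standard library are available. Lean on these libraries where they do the work, as an engineer would, in place of code of your own. Each camera call takes 0.05 s, during which the arm holds its last target. There are 200 camera calls.

## Task

Change the recycling caddies over from plastics to cans: with the fingertips push the open tilt-out bin fully shut, then press down the front edge of the lid with the raised ring so that its touch latch lets go and the lid springs ajar, and take the hand away. Leave the lid with the straight bar shut, and do not pick up or shift anything standing around.

Things in the scene. Friction and masses are not known exactly. Their poses are not given: they have to be found in the camera images.
- tiltcaddy: The tilt-out caddy: pale grey plastic box, 200 deep (x) x 126 wide (y) x 166 mm high with a closed flat roof, whose front (its -x side, facing the robot) is a bin that tilts out. Origin: centre of its underside, 6 mm above the worktop. One of three caddies fixed side by side, 148 mm apart, turned alike, in any order.
- tilt (a joint): Tilt of the tilt-out bin, in rad: 0 fully shut against its stop, about 0.25 to 0.42 at the start (its top leans out towards the robot). It turns about a level hinge along its foot, 146 mm below its top edge. Stiff hinge: it stays where it is left; pushing at the top takes about 1 to 3 N.
- tilt_top (a point): Middle of the top edge of the tilt-out bin's front panel, on the panel's outer face (panel 126 wide, 146 high, 6 mm thick). x points through the panel into the bin, y along the edge, z up the panel. Shut, the point lies 103 mm in front of the caddy's centre and 164 mm above the worktop, 8 mm below the roof.
- ring: The caddy whose lid carries a raised ring (82 mm across): pale grey box 200 deep x 126 wide, 175 mm high over the lid with the tray. Origin: centre of its underside; its front faces -x. Fixed.
- lid_ring (a joint): Hinge of the lid with the raised ring, in rad, along the lid's rear (+x) edge: 0 is shut and latched, positive is open (front edge up), negative is pressed in. A touch latch holds it: press the front edge down about 5 mm (-0.025 rad, roughly 4 N; firm stop near -0.035, met by 10 N) and let go: a spring lifts it to a stop at 0.35 rad, front edge about 70 mm higher.
- ring_press (a point): Top centre of the small flat finger pad (24 x 60 mm) on the ring lid, 20 mm behind the lid's front (-x) edge and midway across; x points to the lid's hinge, y along its front edge, z up out of the lid. Lid shut: 177 mm above the worktop. The lid is 136 mm wide, its front edge 200 mm from the hinge.
- bar: The caddy whose lid carries a straight raised bar (100 mm long, across the lid) and is otherwise the same as the ring one.
- lid_bar (a joint): Hinge of the lid with the straight bar, in rad, along the lid's rear (+x) edge: 0 is shut and latched, positive is open (front edge up), negative is pressed in. The same touch latch as the ring lid.
- bar_press (a point): Top centre of the small flat finger pad (24 x 60 mm) on the bar lid, 20 mm behind the lid's front (-x) edge and midway across; x points to the lid's hinge, y along its front edge, z up out of the lid. Lid shut: 177 mm above the worktop. The lid is 136 mm wide, its front edge 200 mm from the hinge.
- crock: A dark brown onggi-style lidded crock, 160 mm across, 176 mm high, standing to the right (-y) of the caddies. Loose; origin at the centre of its underside. Not to be disturbed.
- steamer: A round lidded bamboo steamer basket, 195 mm across, 89 mm high, standing to the left (+y) of the caddies. Loose; origin at the centre of its underside. Not to be disturbed.
- shaker: An orange flip-top seasoning shaker, 44 mm across, 84 mm high, standing loose on the tilt-out caddy's roof. Loose; origin at the centre of its underside. Not to be disturbed.
- chopsticks_a: A banded pair of steel chopsticks lying on the worktop in front (robot side) of the caddies, on the left, 220 x 17 x 6 mm, along its x. Loose; origin at the centre of its underside. Not to be disturbed.
- chopsticks_b: The same, on the right. Loose; origin at the centre of its underside. Not to be disturbed.
- bowl: A small white sauce bowl, 90 mm across, 40 mm high, standing on the worktop to the front right. Loose; origin at the centre of its underside. Not to be disturbed.

How it is judged:
On the way, in this order (a step that is already met when the one before it is completed fails the run):
1. the tilt-out bin is fully shut (value of joint tilt below 0.04 rad), for 0.1 s.
2. the ring lid is pressed in (value of joint lid_ring below -0.012 rad), for 0.02 s.
3. the ring lid has sprung ajar (value of joint lid_ring above 0.25 rad), for 0.2 s.
At the end, for the whole second after the job is handed in: The tilt-out bin is shut (within 0.04 rad), the ring lid stands ajar on its spring (beyond 0.25 rad) and still, the bar lid is shut (within 0.03 rad), and all bystanders stand within 30 mm of where they were, upright (value of joint tilt below 0.04 rad and value of joint lid_ring above 0.25 rad and velocity of joint lid_ring below 0.05 rad/s and value of joint lid_bar below 0.03 rad and distance of each of crock, steamer, shaker, chopsticks_a, chopsticks_b, bowl from where it was at the start of the episode below 0.03 m and angle between each of crock, steamer, shaker, chopsticks_a, chopsticks_b, bowl's own z axis and vertical below 0.15 rad); the robot touches nothing.
It fails at once if the lid with the straight bar is released (value of joint lid_bar above 0.06 rad).
It fails at once if a thing standing around is shifted by more than 30 mm or lifted by more than 12 mm (distance of any of crock, steamer, shaker, chopsticks_a, chopsticks_b, bowl from where it was at the start of the episode above 0.03 m or height (world z) of any of crock, steamer, chopsticks_a, chopsticks_b, bowl above 0.012 m or height (world z) of shaker above 0.184 m).
It fails at once if a thing standing around is knocked over (angle between any of crock, steamer, shaker, chopsticks_a, chopsticks_b, bowl's own z axis and vertical above 0.4 rad).
It also fails if it takes over 40 s, if anything falls off the work surface, if the arm or the gripper's body presses on something with over 40 N, if the wrist force passes 120 N, or if a joint passes its speed limit or range.

## Working session

There is one attempt and no reset: what is moved stays moved. The work goes in short steps, Python scripts to look and compute and a shell command to move; the robot and the scene stay as the last step left them, time stands still between calls to the robot, and variables do not carry over. Pictures are saved under pics/ and viewed, at most 10 in all, crops included, and the job is handed in when it is done.

```bash
mkdir -p pics; ls; python3 - <<'E'
from workcell import manip
import cv2
for n in("scene","top"):
    f=manip.grab_frame(n); cv2.imwrite(f"pics/{n}0.png",f["color"][:,:,::-1])
    print(n,f["mtx"].tolist(),f["k1"],f["world_from_camera"].round(4).tolist())
o=manip.get_obs();print(o["time"],o["position"],o["eef_rot"],manip.tips_ahead,o["gripper_width"])
E
```

```text
pics
scene [[401.19900284523413, 0.0, 284.9031158991273], [0.0, 401.19900284523413, 206.2691641216702], [0.0, 0.0, 1.0]] 0.008612101333136363 [[-0.1104, -0.9503, 0.2911, 0.9495], [0.9939, -0.1033, 0.0397, 0.0471], [-0.0077, 0.2937, 0.9559, 1.2903], [0.0, 0.0, 0.0, 1.0]]
top [[392.53722108497755, 0.0, 281.9045478789653], [0.0, 392.53722108497755, 210.49845141539498], [0.0, 0.0, 1.0]] -0.09603012553699386 [[0.0177, 0.9933, -0.1139, 0.4397], [-0.9998, 0.0189, 0.0096, 0.0231], [0.0117, 0.1137, 0.9934, 1.1696], [0.0, 0.0, 0.0, 1.0]]
0.1 [0.28711221 0.58259131 0.24141952] [[-8.97022640e-01  4.41984151e-01 -6.27126175e-04]
 [ 4.41984583e-01  8.97021361e-01 -1.51853992e-03]
 [-1.08625000e-04 -1.63934478e-03 -9.99998650e-01]] 0.011 0.0851188386654956
```

View pics/scene0.png

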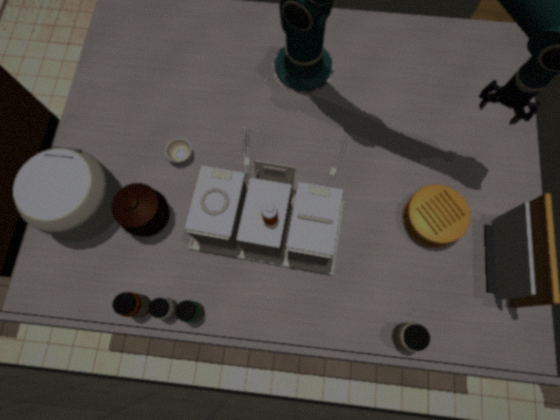

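View pics/top0.png

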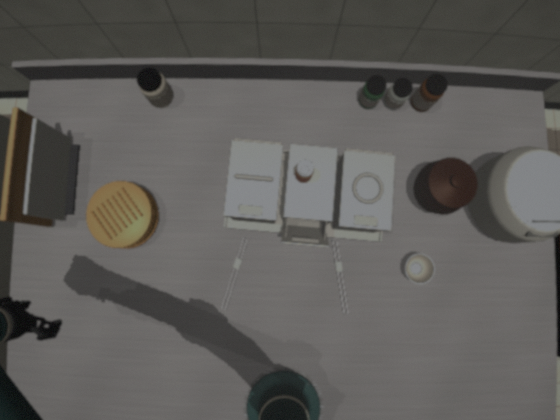

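The scene view shows the ring lid at about (215,202), the tilt caddy with its open bin at (270,172), and the bar lid at (317,215). In the top view they are at (367,188), (305,240) and (253,178), with the shaker at (304,170). I'll enlarge both to pick points.

```bash
python3 - <<'E'
import cv2
for n,(x,y,w,h) in {"scene":(180,120,180,150),"top":(210,130,200,150)}.items():
    a=cv2.imread(f"pics/{n}0.png")[y:y+h,x:x+w]
    a=cv2.resize(cv2.convertScaleAbs(a,alpha=1.5),None,fx=4,fy=4,interpolation=cv2.INTER_CUBIC); 
    cv2.imwrite(f"pics/{n}c.png",a)
E
```

```text
(no output)
```

View pics/scenec.png

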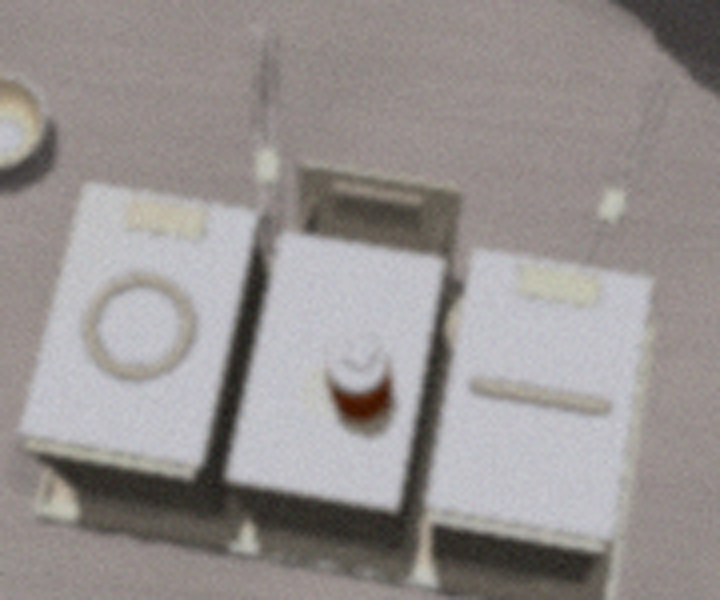

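View pics/topc.png

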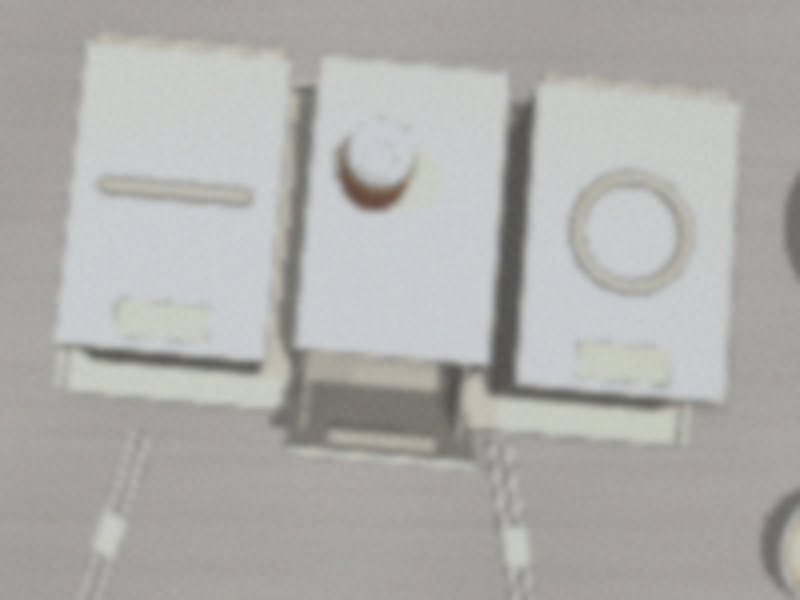

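Scene crop: ring pad at about (167,218), bar pad (561,283), bin top edge from (303,165) to (462,187). Top crop: ring pad (625,361), bar pad (164,318), bin edge from (288,450) to (474,462). Next I'll triangulate these.

```bash
cat > h.py <<'E'
import numpy as np, cv2
from workcell import manip
C={}
def ray(f,uv):
    s=cv2.undistortPoints(np.array([[uv]],float),f["mtx"],np.array([f["k1"],0,0,0,0]))[0,0]
    W=f["world_from_camera"]; d=W[:3,:3]@np.array([s[0],-s[1],-1]); return W[:3,3],d/np.linalg.norm(d)
def tri(rs):
    A=sum(np.eye(3)-np.outer(d,d) for o,d in rs); b=sum((np.eye(3)-np.outer(d,d))@o for o,d in rs)
    p=np.linalg.solve(A,b); return p,max(np.linalg.norm((np.eye(3)-np.outer(d,d))@(p-o)) for o,d in rs)
E
python3 - <<'E'
from h import *
s=manip.grab_frame("scene");t=manip.grab_frame("top")
P={"ringpad":((167,218),(625,361)),"barpad":((561,283),(164,318)),"roofF+":((447,260),(298,347)),"roofF-":((275,235),(490,362)),
"roofB+":((402,510),(322,57)),"roofB-":((228,483),(508,73)),"ringF+":((257,212),(516,382)),"ringF-":((85,183),(723,402)),"tilt+":((462,187),(288,450)),"tilt-":((303,165),(474,462)),"shaker":((358,350),(382,150))}
for k,(a,b) in P.items():
    p,e=tri([ray(s,(a[0]/4+180,a[1]/4+120)),ray(t,(b[0]/4+210,b[1]/4+130))]); print(k,p.round(4),round(e,4))
E
```

```text
ringpad [ 0.5324 -0.1996  0.1778] 0.0026
barpad [0.5538 0.0952 0.1819] 0.0033
roofF+ [0.5387 0.0099 0.1651] 0.0034
roofF- [ 0.5317 -0.1176  0.1623] 0.0001
roofB+ [ 0.7304 -0.0023  0.1665] 0.0037
roofB- [ 0.7236 -0.1272  0.1626] 0.0022
ringF+ [ 0.5183 -0.1326  0.1715] 0.0006
ringF- [ 0.5078 -0.2665  0.1691] 0.0015
tilt+ [0.473  0.0148 0.1504] 0.0032
tilt- [ 0.4674 -0.1076  0.1495] 0.0018
shaker [ 0.6458 -0.0376  0.2672] 0.0016
```

Two checks against the text:
- The pads came out at 0.178 and 0.182 m high (177 mm given).
- The bin's lean is about 0.41 rad, with its top at 0.150 m.

The yaw is about -0.07 rad. I'll push with closed fingers, the tool pitched 20° so the tips lead.

```bash
cat > go.py <<'E'
import sys
from h import *
from scipy.spatial.transform import Rotation as Ro
# usage: go.py tipx tipy tipz pitchdeg : shift (fraction of 0.2 m) and turn (fraction of pi) from now
tx,ty,tz,p=map(float,sys.argv[1:5]); p=np.radians(p)
xc=np.array([.9976,-.07,0]); yc=np.array([.07,.9976,0])
z=np.sin(p)*xc-np.cos(p)*np.array([0,0,1]); R=np.c_[np.cross(yc,z),yc,z]
o=manip.get_obs(); E=o["eef_rot"]; tip=o["position"]+E[:,2]*manip.tips_ahead
tcp=np.array([tx,ty,tz])-z*manip.tips_ahead
print("t",round(o["time"],2),"tip",tip.round(4),"F",o["force"].round(1),"w",round(o["gripper_width"],3))
print("shift",(E.T@(tcp-o["position"])/.2).round(3),"turn",(Ro.from_matrix(E.T@R).as_rotvec()/np.pi).round(4))
E
python3 go.py 0.40 -0.047 0.24 20
```

```text
t 0.2 tip [0.2872 0.5828 0.2307] F [-1.3 -0.1 -0.4] w 0.085
shift [-1.88  -2.582 -0.04 ] turn [-0.0219 -0.1098 -0.1221]
```

```bash
python3 -m inch '-0.65 -0.95 -0.05 -0.022 -0.11 -0.122 -1;-0.65 -0.95 -0.05 -0.022 -0.11 -0.122 -1;-0.65 -0.95 -0.05 -0.022 -0.11 -0.122 -1;-0.65 -0.95 -0.05 -0.022 -0.11 -0.122 -1;-0.65 -0.95 -0.05 -0.022 -0.11 -0.122 -1;-0.65 -0.95 -0.05 -0.022 -0.11 -0.122 -1;-0.65 -0.95 -0.05 -0.022 -0.11 -0.122 -1;-0.65 -0.95 -0.05 -0.022 -0.11 -0.122 -1'; python3 go.py 0.40 -0.047 0.24 20
```

```text
time: 0.87
position: [0.3202, 0.3544, 0.2529]
eef_rot: [[-0.937, 0.072, 0.343], [0.068, 0.997, -0.022], [-0.343, 0.003, -0.939]]
force: [0.7, 0.9, 0.4]
gripper_width: 0.0001
grip_force: 0.0
t 0.87 tip [0.3239 0.3542 0.2425] F [0.7 0.9 0.4] w 0.0
shift [-0.489 -1.973  0.187] turn [ 0.0006  0.0005 -0.0009]
```

```bash
python3 -m inch '-0.25 -1 0.1 0 0 0 -1;-0.25 -1 0.1 0 0 0 -1;-0.25 -1 0.1 0 0 0 -1;-0.25 -1 0.1 0 0 0 -1;-0.25 -1 0.1 0 0 0 -1;-0.25 -1 0.1 0 0 0 -1;-0.25 -1 0.1 0 0 0 -1' | head -2;  python3 -m inch '-0.24 -0.97 0.09 0 0 0 -1;-0.24 -0.97 0.09 0 0 0 -1;-0.24 -0.97 0.09 0 0 0 -1;-0.24 -0.97 0.09 0 0 0 -1;-0.24 -0.97 0.09 0 0 0 -1;-0.24 -0.97 0.09 0 0 0 -1;-0.24 -0.97 0.09 0 0 0 -1' | head -2; python3 go.py 0.42 -0.047 0.138 20
```

```text
time: 1.45
position: [0.3603, 0.1514, 0.2509]
time: 2.03
position: [0.3985, -0.0455, 0.2505]
t 2.03 tip [ 0.4023 -0.0457  0.2402] F [ 0.6  1.8 -0.6] w 0.0
shift [ 0.093 -0.001  0.51 ] turn [ 0.0001  0.0009 -0.0009]
```

```bash
python3 -m inch '0.09 0 0.51 0 0 0 -1;0.09 0 0.51 0 0 0 -1;0.09 0 0.51 0 0 0 -1;0.09 0 0.51 0 0 0 -1;0.09 0 0.51 0 0 0 -1'|head -2; python3 go.py 0.50 -0.05 0.138 20; python3 - <<'E'
from h import *
a=manip.grab_frame("top")["color"][130:280,210:410,::-1]
cv2.imwrite("pics/top2.png",cv2.resize(cv2.convertScaleAbs(a,alpha=1.5),None,fx=4,fy=4,interpolation=cv2.INTER_CUBIC))
E
```

```text
time: 2.45
position: [0.4126, -0.045, 0.1822]
t 2.45 tip [ 0.4164 -0.0455  0.1719] F [ 1.1 -0.3 -0.3] w -0.0
shift [-0.334  0.006  0.304] turn [-0.0054  0.0016  0.0049]
```

View pics/top2.png

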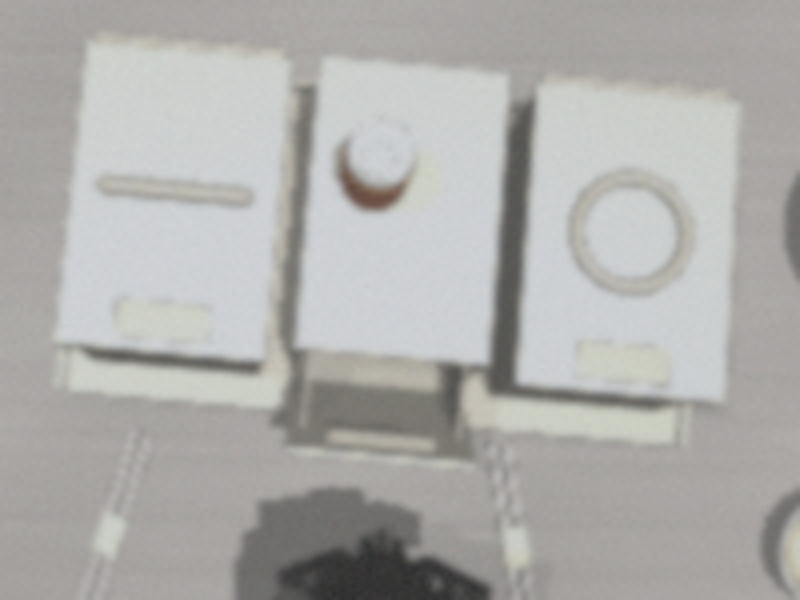

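The gripper is centred in front of the bin, at about (380,540) in the crop, with the bin edge at y≈455. The descent stopped short, perhaps on a joint limit, so I'll check.

```bash
python3 -m inch '0 0 0 0 0 0 -1'|head -2; python3 -c "
from h import *;print(manip.get_obs()['qpos'])"; for p in 20 0; do python3 go.py 0.435 -0.047 0.138 $p;done
```

```text
time: 2.58
position: [0.4109, -0.0481, 0.1816]
[ 0.0101307   0.00701356 -0.00634798  2.43414406  0.12507359  0.35458333
  1.40085053]
t 2.58 tip [ 0.4147 -0.0486  0.1713] F [ 1.  -0.7  0.5] w -0.0
shift [-0.038  0.017  0.191] turn [-0.0066  0.0004  0.0031]
t 2.58 tip [ 0.4147 -0.0486  0.1713] F [ 1.  -0.7  0.5] w -0.0
shift [-0.057  0.017  0.194] turn [-0.007   0.1115  0.0019]
```

Joint 4 is at its limit, so I'll use a smaller pitch.

```bash
python3 go.py 0.435 -0.048 0.165 6; python3 -m inch '-0.08 0.0 0.08 -0.006 0.078 0.002 -1;-0.08 0.0 0.08 -0.006 0.078 0.002 -1;-0.08 0.0 0.08 -0.006 0.078 0.002 -1;-0.08 0.0 0.08 -0.006 0.078 0.002 -1;-0.08 0.0 0.08 -0.006 0.078 0.002 -1'|head -2; python3 go.py 0.44 -0.047 0.138 6
```

```text
t 2.58 tip [ 0.4147 -0.0486  0.1713] F [ 1.  -0.7  0.5] w -0.0
shift [-0.098  0.009  0.066] turn [-0.0069  0.0782  0.0023]
time: 3.0
position: [0.432, -0.0483, 0.1741]
t 3.0 tip [ 0.4332 -0.0485  0.1632] F [-0.2  0.2 -0.7] w 0.0
shift [-0.02   0.01   0.129] turn [-0.001   0.0019  0.0014]
```

```bash
python3 -m inch '-0.02 0.01 0.125 0 0.002 0 -1;-0.02 0.01 0.125 0 0.002 0 -1;-0.02 0.01 0.125 0 0.002 0 -1;-0.02 0.01 0.125 0 0.002 0 -1'|head -2; python3 go.py 0.49 -0.050 0.138 6
```

```text
time: 3.33
position: [0.4383, -0.0479, 0.1501]
t 3.33 tip [ 0.4394 -0.048   0.1391] F [-0.  -0.3 -0.6] w -0.0
shift [-0.251  0.007  0.032] turn [-0.001  -0.0003  0.0007]
```

```bash
python3 -m inch '-0.05 0 0.006 0 0 0 -1;-0.1 0 0.012 0 0 0 -1;-0.15 0 0.019 0 0 0 -1;-0.2 0.005 0.025 0 0 0 -1;-0.25 0.007 0.032 0 0 0 -1;-0.25 0.007 0.032 0 0 0 -1'|egrep 'time|pos|force:'; python3 go.py 0.51 -0.051 0.138 6;python3 -m inch '-0.025 0 0.004 0 0 0 -1;-0.05 0 0.006 0 0 0 -1;-0.075 0 0.009 0 0 0 -1;-0.1 0 0.011 0 0 0 -1;-0.1 0 0.011 0 0 0 -1'|egrep 'time|pos|force:'; python3 go.py 0.52 -0.052 0.138 6
```

```text
time: 3.83
position: [0.492, -0.0506, 0.1484]
force: [0.3, -0.1, -0.2]
grip_force: 0.0
t 3.83 tip [ 0.4932 -0.0507  0.1375] F [ 0.3 -0.1 -0.2] w 0.0
shift [-0.084  0.004  0.006] turn [-0.0009  0.0004  0.0004]
time: 4.25
position: [0.5105, -0.0519, 0.1483]
force: [-0.0, 0.1, -0.4]
grip_force: 0.0
t 4.25 tip [ 0.5116 -0.0521  0.1373] F [-0.   0.1 -0.4] w -0.0
shift [-0.042  0.003  0.001] turn [-0.0009  0.0001  0.0004]
```

No force shows yet, so I'll look before going further.

```bash
python3 - <<'E'
from h import *
L=[]
for n,(x,y,w,h) in {"scene":(200,120,140,150),"top":(240,130,140,150)}.items():
    a=manip.grab_frame(n)["color"][y:y+h,x:x+w,::-1]
    L.append(cv2.resize(cv2.convertScaleAbs(a,alpha=1.7),(400,428),interpolation=cv2.INTER_CUBIC))
cv2.imwrite("pics/p3.png",np.hstack(L))
E
```

```text
(no output)
```

View pics/p3.png

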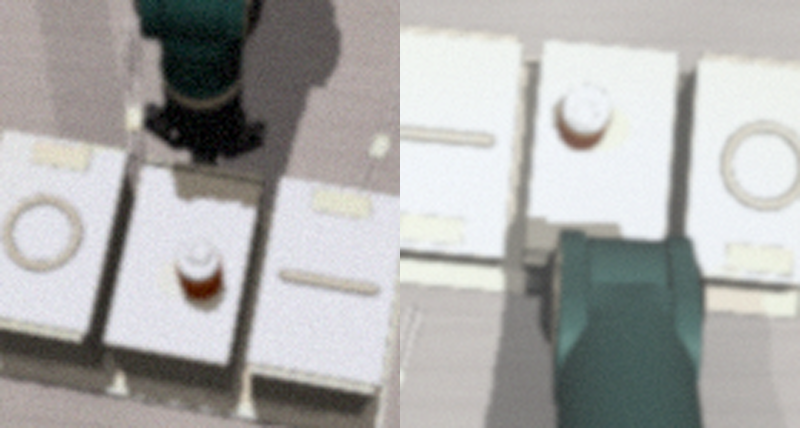

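The bin has followed the fingers: its edge at (220,170) in the left picture is now close to the roof. I'll keep pushing in small steps until the stop shows in the force.

```bash
for i in 1 2; do python3 -m inch '-0.015 0.001 0.001 0 0 0 -1;-0.03 0.002 0.002 0 0 0 -1'|egrep 'pos|^force:'; done
```

```text
position: [0.5141, -0.0521, 0.1481]
force: [-11.9, 0.1, 8.9]
position: [0.5145, -0.0519, 0.1471]
force: [-26.8, 1.1, 18.8]
```

The firm stop is at about the expected shut position. I'll ease off, back away, lift and look.

```bash
python3 -m inch '0.02 0 0 0 0 0 -1;0.04 0 0 0 0 0 -1'|egrep 'pos|^force:'; python3 -m inch '0.1 0 0 0 0 0 -1;0.2 0 0 0 0 0 -1;0.2 0 -0.2 0 0 0 -1;0.2 0 -0.45 0 0 0 -1;0.2 0 -0.6 0 0 0 -1;0.3 0 -0.6 0 0 0 -1;0.4 0 -0.6 0 0 0 -1;0.4 0 -0.6 0 0 0 -1'|egrep 'pos|^force:';  python3 - <<'E'
from h import *
L=[]
for n,(x,y,w,h) in {"scene":(200,120,140,150),"top":(240,130,140,150)}.items():
    a=manip.grab_frame(n)["color"][y:y+h,x:x+w,::-1]
    L.append(cv2.resize(cv2.convertScaleAbs(a,alpha=1.6),(400,428),interpolation=cv2.INTER_CUBIC))
cv2.imwrite("pics/p4.png",np.hstack(L))
E
python3 go.py 0.53 -0.1996 0.25 6
```

```text
position: [0.5129, -0.0515, 0.1476]
force: [0.1, -0.4, 0.7]
position: [0.4194, -0.0444, 0.2593]
force: [-1.1, 0.1, -1.3]
t 5.62 tip [ 0.4233 -0.0447  0.2486] F [-0.7  0.2 -0.1] w -0.0
shift [-0.583 -0.736  0.057] turn [-0.0009  0.0005  0.0004]
```

View pics/p4.png

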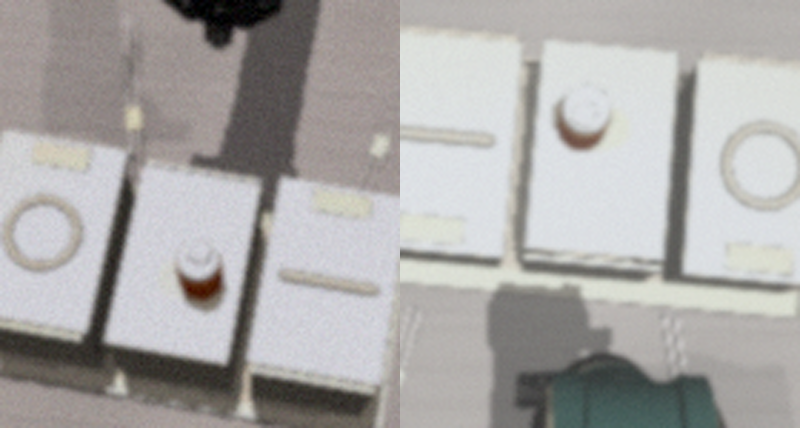

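The bin is shut: no gap between panel and roof front in either view, and the ring lid is undisturbed. Next I'll go above the ring pad.

```bash
python3 -m inch '-0.58 -0.735 0.05 0 0 0 -1;-0.58 -0.735 0.05 0 0 0 -1;-0.58 -0.735 0.05 0 0 0 -1;-0.58 -0.735 0.05 0 0 0 -1;-0.58 -0.735 0.05 0 0 0 -1;-0.58 -0.735 0.05 0 0 0 -1;-0.58 -0.735 0.05 0 0 0 -1'|egrep 'pos|^force:'; python3 go.py 0.53 -0.1996 0.192 6
```

```text
position: [0.5285, -0.2004, 0.2604]
force: [0.5, 1.5, 0.0]
t 6.2 tip [ 0.5296 -0.2005  0.2494] F [0.5 1.5 0. ] w 0.0
shift [0.028 0.005 0.286] turn [-0.0011 -0.0006 -0.0001]
```

```bash
python3 -m inch '0.02 0.005 0.2 0 0 0 -1;0.028 0.005 0.286 0 0 0 -1;0.028 0.005 0.286 0 0 0 -1;0.028 0.005 0.286 0 0 0 -1'|egrep 'pos|^force:'; python3 go.py 0.53 -0.2 0.18 6; python3 -m inch '0.003 0 0.03 0 0 0 -1;0.006 0 0.06 0 0 0 -1;0.006 0 0.06 0 0 0 -1'|egrep 'pos|^force:';python3 go.py 0.53 -0.2 0.171 6
```

```text
position: [0.5278, -0.1972, 0.2034]
force: [-0.0, -0.7, -0.9]
t 6.53 tip [ 0.5289 -0.1973  0.1924] F [-0.  -0.7 -0.9] w -0.0
shift [ 0.    -0.013  0.063] turn [-0.0006 -0.0009  0.0009]
position: [0.5281, -0.1983, 0.1918]
force: [-0.4, -0.4, 0.2]
t 6.78 tip [ 0.5293 -0.1984  0.1809] F [-0.4 -0.4  0.2] w 0.0
shift [ 0.001 -0.008  0.049] turn [-0.0009 -0.0003  0.0005]
```

```bash
for i in 1 2 3; do python3 -m inch '0.001 0 0.008 0 0 0 -1;0.002 0 0.016 0 0 0 -1'|egrep 'pos|^force:'; done
```

```text
position: [0.5284, -0.1986, 0.1891]
force: [-1.0, -0.1, 5.6]
position: [0.5283, -0.1987, 0.1862]
force: [-1.6, 0.5, 5.1]
position: [0.5282, -0.1987, 0.1828]
force: [-1.9, 1.1, 4.3]
```

```bash
python3 -m inch '0.0005 0 0.005 0 0 0 -1;0.001 0 0.01 0 0 0 -1'|egrep 'pos|^force:'
```

```text
position: [0.5282, -0.1987, 0.1809]
force: [-3.9, 1.1, 12.7]
```

The lid is at its firm stop, so now I'll release it: straight up, then back.

```bash
python3 -m inch '0 0 -0.1 0 0 0 -1;0.02 0 -0.3 0 0 0 -1;0.04 0 -0.5 0 0 0 -1;0.06 0 -0.7 0 0 0 -1;0.07 0 -0.8 0 0 0 -1;0.07 0 -0.8 0 0 0 -1;0.3 0 -0.8 0 0 0 -1;0.5 0 -0.8 0 0 0 -1;0.7 0 -0.8 0 0 0 -1;0.7 0 -0.8 0 0 0 -1'|egrep 'time|pos|^force:'; python3 -m inch '0 0.4 0 0 0 0 -1;0 0.4 0 0 0 0 -1;0 0.4 0 0 0 0 -1;0 0.4 0 0 0 0 -1;0 0.4 0 0 0 0 -1;0 0.4 0 0 0 0 -1'|egrep 'time|pos|^force:'; python3 - <<'E'
from h import *
L=[]
for n,(x,y,w,h) in {"scene":(160,110,190,160),"top":(220,120,190,160)}.items():
    a=manip.grab_frame(n)["color"][y:y+h,x:x+w,::-1]
    L.append(cv2.resize(cv2.convertScaleAbs(a,alpha=1.5),(400,337),interpolation=cv2.INTER_CUBIC))
cv2.imwrite("pics/p5.png",np.hstack(L))
E
```

```text
time: 8.28
position: [0.365, -0.1867, 0.3218]
force: [-0.5, 0.4, -0.2]
time: 8.78
position: [0.378, -0.1085, 0.3241]
force: [0.8, -0.0, -1.1]
```

View pics/p5.png

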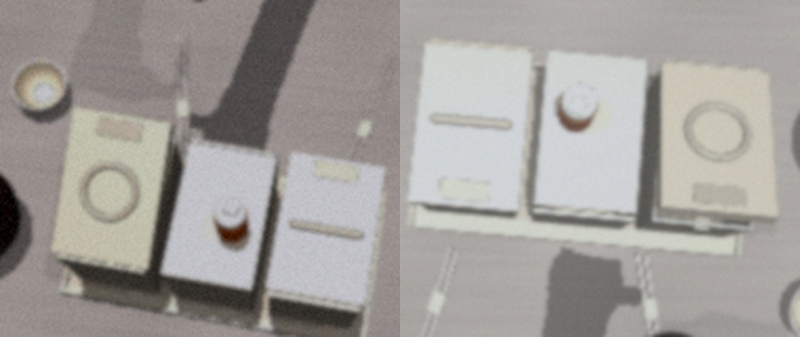

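The ring lid has turned darker and larger, with its pad at (120,128) on the left and (720,194) on the right. The bar lid, bin and shaker are unchanged. I'll check the pad's height, then hand in.

```bash
python3 - <<'E'
from h import *
s=manip.grab_frame("scene");t=manip.grab_frame("top")
p,e=tri([ray(s,(217,170.8)),ray(t,(372,212.2))]);print(p,e)
if p[2]>.222: print(manip.sign_off())
E
```

```text
[ 0.54623865 -0.20027603  0.24020181] 0.0018558940233716827
the job is handed in; nothing more can be done
None
```

The job is handed in, verdict not shown: the bin is shut and the ring lid ajar (its pad up from 178 to 240 mm); the bar lid, shaker and other items in the last pictures look unmoved (the steamer was out of frame), and the hand is clear.

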